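# Stand up the fallen cell cover and hold it over the screw holes

## Task

The cover of the measuring cell has toppled onto its handle: first stand it upright on the bench, flat on its plate, and let go of it for a moment. Then lift it by its handle and finish while still holding it still and level, its plate about 20 mm above the cell's top without ever touching the cell, its sides square with the cell's and its four holes so well over the four threaded holes that each dark bore would show whole through its hole (either way round will do). Do not knock over or push aside the glassware around it.

Things in the scene. Friction and masses are not known exactly. Their poses are not given: they have to be found in the camera images.
- cover: the cover: square aluminium plate 96 x 96 x 6 mm, a square blue handle (24 x 24 mm) rising from its centre to 96 mm above the plate's underside; four 14 mm through holes at x, y = +-36 mm. Origin: centre of the underside; z: along the handle, away from the plate; x, y: parallel to the sides. Starts toppled on the plate's +x edge and the handle's tip, x steeply down, origin 47 mm up.
- cover_tip (a point): centre of the handle's free end, 96 mm from the plate's underside. At the start the handle points away from the robot (within 40 degrees of world +x), 22 degrees below level. The cover weighs about 0.34 kg (varies), nearly all in the plate: once the handle rises more than some 10 degrees above level the cover tips upright by itself about the plate's lower edge.
- cell: the measuring cell, bolted to the bench: base plate 120 x 120 mm, grey body, white top block 110 x 110 mm, flat top 60 mm above the bench, a round 44 mm chamber in its middle, a level stub pipe (12 mm thick, 14 mm long, 45 mm up) on its +y and -y sides. Origin: centre of its underside on the bench; z up; x, y parallel to its sides.
- cell_top (a point): centre of the cell's top face, 60 mm above the bench
- cell_hole0 (a point): centre of threaded hole 0 (6 mm dark bore in a 14 mm brass bush) in the cell's top face, at x, y = 36, 36 mm of the cell, 60 mm above the bench
- cell_hole1 (a point): centre of threaded hole 1 (6 mm dark bore in a 14 mm brass bush) in the cell's top face, at x, y = -36, 36 mm of the cell, 60 mm above the bench
- cell_hole2 (a point): centre of threaded hole 2 (6 mm dark bore in a 14 mm brass bush) in the cell's top face, at x, y = -36, -36 mm of the cell, 60 mm above the bench
- cell_hole3 (a point): centre of threaded hole 3 (6 mm dark bore in a 14 mm brass bush) in the cell's top face, at x, y = 36, -36 mm of the cell, 60 mm above the bench
- cover_hole0 (a point): centre of the cover's hole 0, at the plate's underside, at x, y = 36, 36 mm of the cover
- cover_hole1 (a point): centre of the cover's hole 1, at the plate's underside, at x, y = -36, 36 mm of the cover
- cover_hole2 (a point): centre of the cover's hole 2, at the plate's underside, at x, y = -36, -36 mm of the cover
- cover_hole3 (a point): centre of the cover's hole 3, at the plate's underside, at x, y = 36, -36 mm of the cover
- amber_big: bystander: brown glass reagent bottle with a paper label, 84 mm across x 190 mm tall, standing loose on the bench beyond or beside the work; origin at the centre of its underside
- amber_small: bystander: small brown glass bottle, 64 mm across x 140 mm tall, standing loose on the bench beyond or beside the work; origin at the centre of its underside
- wash_bottle: bystander: white wash bottle with red cap and spout, 70 mm across x 170 mm tall, standing loose on the bench beyond or beside the work; origin at the centre of its underside
- beaker: bystander: open glass beaker, 80 mm across x 95 mm tall, standing loose on the bench beyond or beside the work; origin at the centre of its underside
- bulb: bystander: red rubber bulb, 54 mm across x 85 mm tall, point up, standing loose on the bench beyond or beside the work; origin at the centre of its underside
- screw_dish: bystander: shallow steel dish with four thumb screws, 90 x 120 x 28 mm, fixed to the bench; origin at the centre of its underside
Mind the look-alikes: they are no part of the job. What is shaped like the cover but green is not meant.

How it is judged:
On the way:
1. the cover stands upright on the bench, flat on its plate, still and let go of (angle between cover's own z axis and vertical below 0.06 rad and height (world z) of cover below 0.006 m and contact force between the fingers and cover below 0.1 N and linear speed of cover below 0.02 m/s), for 0.2 s.
At the end, for the whole second after the job is handed in: The gripper holds the cover, still and level (tilt under 0.08 rad), its underside 8 to 35 mm above the cell's top face and not touching it, each of its four holes within 4 mm horizontally of a threaded hole's centre ((horizontal distance between cover_hole0 and cell_hole0 below 0.004 m or horizontal distance between cover_hole0 and cell_hole1 below 0.004 m or horizontal distance between cover_hole0 and cell_hole2 below 0.004 m or horizontal distance between cover_hole0 and cell_hole3 below 0.004 m) and (horizontal distance between cover_hole1 and cell_hole0 below 0.004 m or horizontal distance between cover_hole1 and cell_hole1 below 0.004 m or horizontal distance between cover_hole1 and cell_hole2 below 0.004 m or horizontal distance between cover_hole1 and cell_hole3 below 0.004 m) and (horizontal distance between cover_hole2 and cell_hole0 below 0.004 m or horizontal distance between cover_hole2 and cell_hole1 below 0.004 m or horizontal distance between cover_hole2 and cell_hole2 below 0.004 m or horizontal distance between cover_hole2 and cell_hole3 below 0.004 m) and (horizontal distance between cover_hole3 and cell_hole0 below 0.004 m or horizontal distance between cover_hole3 and cell_hole1 below 0.004 m or horizontal distance between cover_hole3 and cell_hole2 below 0.004 m or horizontal distance between cover_hole3 and cell_hole3 below 0.004 m) and z of cover in the frame of cell_top between 0.008 and 0.035 m and angle between cover's own z axis and vertical below 0.08 rad and contact force between cover and cell below 0.1 N and contact force between the fingers and cover above 1 N and linear speed of cover below 0.02 m/s); the arm keeps its last pose, push and grip.
It fails at once if the cover touches the cell (contact force between cover and cell above 1 N).
It fails at once if a loose bystander is pushed away by more than 40 mm or tipped (distance of any of amber_big, amber_small, wash_bottle, beaker, bulb from where it was at the start of the episode above 0.04 m or angle between any of amber_big, amber_small, wash_bottle, beaker, bulb's own z axis and vertical above 0.35 rad).
It also fails if it takes over 69 s, if anything falls off the work surface, if the arm or the gripper's body presses on something with over 40 N, if the wrist force passes 120 N, or if a joint passes its speed limit or range.

## Robot

A 7-joint arm with a two-finger parallel gripper is mounted at the origin on the work surface. World frame = base frame: x ahead of the robot, y to its left, z up, the work surface at z = 0. Lengths are in m, angles in rad, forces in N, time in s.
With the tool pointing down it reaches from about 0.425 to 0.925 m from the base axis. Payload 6.8 kg.
Tool frame: the origin (TCP) lies between the finger pads; the fingertips stand 8 mm ahead of it and the grasp point (between the pads) lies 11 mm behind it; z points along the fingers, y is the direction in which the jaws open and shut (so a half turn about z gives the same grasp; the last joint's range is limited). The gripper opens to 85 mm and grips with 20 to 120 N. Pads are 22 mm wide; open, the fingers measure 114 mm over their backs; the gripper's body (76 mm by 85 mm) begins 54 mm behind the grasp point. The pads swing forward as they close: fully open they stand 13 mm farther back than shut.
Start: joints at [-1.446, 0.477, 0.022, 1.555, -0.011, 1.109, -0.083], TCP at [0.156, 0.657, 0.239] pointing down, gripper open.
Joint ranges: [-2.96, 2.96], [-0.34, 2.1], [-1.41, 1.46], [0.24, 2.44], [-1.37, 4.51], [0.17, 1.92], [-2.96, 2.96]. Speed limits (rad/s): [2.39, 2.39, 3.14, 3.14, 3.14, 3.14, 3.14].

## Interface

Orientations are given as [roll, pitch, yaw] about the fixed x, y, z axes, in that order (R = Rz(yaw) Ry(pitch) Rx(roll)).
In Python, from station import manip, hand, readout, get_image, finish_job gives the robot as it stands. Calls block until the motion is done:
- manip.reach(position, orientation): joint-space move of the TCP to a pose.
- manip.move_l(position, frame=None, velocity=0.15): straight line of the TCP; frame=None keeps the orientation; velocity is the mean speed in m/s.
- manip.set_joints(angles): joint-space move.
- hand.command_gripper(opening, newtons=None): finger opening in m; newtons is the grip in N (None keeps the last); returns when the fingers have stopped.
- manip.pause(seconds).
- manip.solve_ik(position, orientation): joint angles nearest the present ones, or None.
- readout.get_state(): the state.
- get_image(name): name is "side" or "top" or "wrist"; returns a dict with "image" (384x512x3 uint8, red, green, blue), "K" (3x3 intrinsics, pixels), "pose" (4x4, takes a point from camera to world coordinates); the wrist camera has in their place "T_tool_cam" (4x4, takes a point from camera to tool coordinates, whose origin is the TCP and whose axes are the flange's). Camera axes: x right, y up, looking along -z (the intrinsics and any distortion apply to the point x, -y, -z); pixel columns grow to the right and rows downward; lengths in m; the calibration is good to about 2 mm. A picture is of the moment at which its call begins: read the wrist's pose just before it. There is no depth.
A pose or a line that the arm cannot do raises manip.Unreachable and nothing moves.
- finish_job(): hands the job in, once; it reports no verdict.
The state is a dict: "t": time; "joints": joint angles; "joint_velocities": joint speeds; "effort": joint torques, N m; "tcp_pos": TCP position; "tcp_rot": TCP orientation; "ft_force": force on the tool from outside, world axes, zero at the start; "wrist_torque": the same for the moment, N m; "finger_gap": finger opening in m.
Only numpy, scipy, OpenCV 4.12 (cv2) and the standard library are available. Lean on these libraries where they do the work, as an engineer would, in place of code of your own. Each camera call takes 0.05 s, during which the arm holds its last target. There are 200 camera calls.

## Working session

There is one attempt and no reset: what is moved stays moved. The work goes in short steps, each a Python script; the robot and the scene stay as the last script left them, time stands still between calls to the robot, and variables do not carry over. Pictures are saved under pics/ and viewed, about 8 in all and at most 12, crops included, and the job is handed in when it is done.

```bash
mkdir -p pics; ls
cat > h.py <<'E'
import numpy as np, cv2
from station import manip, hand, readout, get_image, finish_job
from scipy.spatial.transform import Rotation as R
def snap(name,fn):
    s=readout.get_state(); d=get_image(name)
    cv2.imwrite('pics/%s.png'%fn,d['image'][:,:,::-1])
    if name=='wrist':
        T=np.eye(4);T[:3,:3]=R.from_euler('xyz',s['tcp_rot']).as_matrix() if len(np.ravel(s['tcp_rot']))==3 else np.array(s['tcp_rot']);T[:3,3]=s['tcp_pos']
        P=T@np.array(d['T_tool_cam'])
    else: P=np.array(d['pose'])
    np.savez('pics/%s.npz'%fn,K=d['K'],P=P,keys=str({k:(v if k!='image' else 0) for k,v in d.items()}))
def ray(fn,u,v):
    z=np.load('pics/%s.npz'%fn);K=z['K'];P=z['P']
    d=np.linalg.inv(K)@[u,v,1]; d=P[:3,:3]@[d[0],-d[1],-d[2]]
    return P[:3,3],d/np.linalg.norm(d)
def onz(fn,u,v,h):
    o,d=ray(fn,u,v); return o+d*(h-o[2])/d[2]
def proj(fn,p):
    z=np.load('pics/%s.npz'%fn);K=z['K'];P=z['P']
    c=np.linalg.inv(P)@np.append(p,1); q=K@[c[0],-c[1],-c[2]]; return q[:2]/q[2]
E
python3 - <<'E'
from h import *
for n in('side','top'): snap(n,n+'0'); print(np.load('pics/%s0.npz'%n)['keys'])
print(readout.get_state())
a=np.hstack([cv2.imread('pics/top0.png'),cv2.imread('pics/side0.png')])
E
```

```text
pics
{'image': 0, 'K': array([[394.79457361,   0.        , 259.07594126],
       [  0.        , 394.79457361, 194.63342476],
       [  0.        ,   0.        ,   1.        ]]), 'pose': array([[ 0.98004798,  0.14812947, -0.13252782,  0.39999472],
       [-0.19873846,  0.74036963, -0.64214939, -0.75992519],
       [ 0.00299832,  0.65567558,  0.75503678,  0.96457614],
       [ 0.        ,  0.        ,  0.        ,  1.        ]])}
{'image': 0, 'K': array([[366.08721315,   0.        , 252.91239866],
       [  0.        , 366.08721315, 189.23411743],
       [  0.        ,   0.        ,   1.        ]]), 'pose': array([[ 0.0140566 ,  0.99077515, -0.1347851 ,  0.43134484],
       [-0.99987591,  0.01488666,  0.0051525 , -0.0131826 ],
       [ 0.00711147,  0.13469595,  0.99086146,  1.09138243],
       [ 0.        ,  0.        ,  0.        ,  1.        ]])}
{'t': 0.1, 'joints': array([-1.44611855,  0.47774887,  0.02237215,  1.55634671, -0.01147148,
        1.10932542, -0.08311668]), 'joint_velocities': array([ 6.08658414e-04, -3.68767710e-04, -2.67087354e-05, -1.62601758e-03,
        1.63917321e-03, -2.45885277e-05,  4.52716785e-04]), 'effort': array([ 4.04892067e-03, -5.97765970e+01,  1.61349837e+00, -2.81953257e+01,
        1.28374199e-02,  5.04495096e-03,  1.25832946e-05]), 'tcp_pos': array([0.15562442, 0.65627344, 0.23840493]), 'tcp_rot': array([-3.13990067e+00,  1.63848159e-04,  2.90880493e+00]), 'ft_force': array([ 0.27564568, -0.08645706, -0.23223637]), 'wrist_torque': array([-0.02161832,  0.01980525,  0.02119556]), 'finger_gap': 0.08532389413272054}
```

View pics/top0.png

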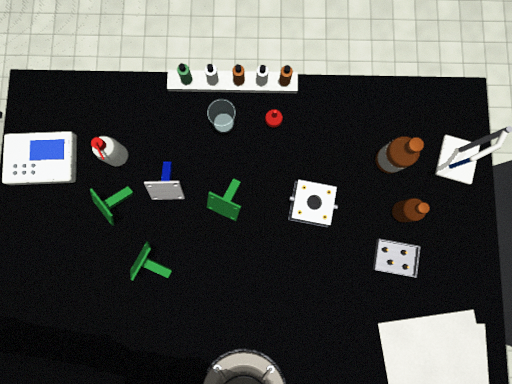

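View pics/side0.png

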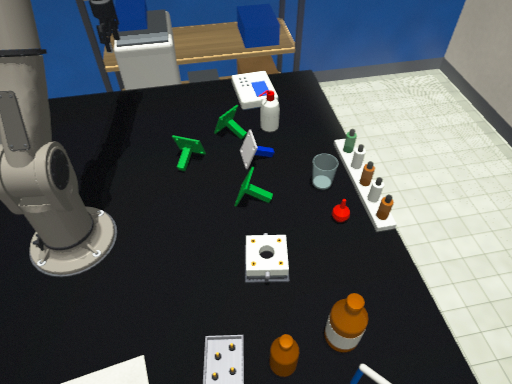

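Candidates, as (top px; side px): grey plate with blue handle (165,185; 252,150). Green look-alikes: (110,203; 230,123), (226,200; 250,188) and (148,262; 187,150). I choose the blue-handled one. The cell is at (314,203) in the top view. Next is one close crop to confirm.

Run:
```python
import cv2,numpy as np
t=cv2.imread('pics/top0.png');s=cv2.imread('pics/side0.png')
f=lambda im,u,v,w,h:cv2.resize(im[v:v+h,u:u+w],None,fx=6,fy=6,interpolation=cv2.INTER_CUBIC)
a=np.hstack([f(t,135,155,60,50),f(t,285,175,60,50)]);b=np.hstack([f(s,230,125,60,50),f(s,238,230,60,50)])
cv2.imwrite('pics/c1.png',np.vstack([a,b]))
```

```text
(no output)
```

View pics/c1.png

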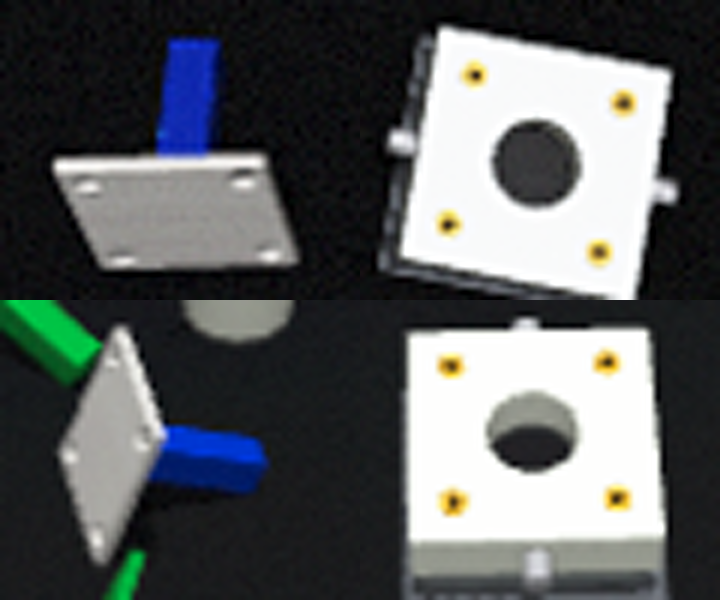

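```bash
cat > fit.py <<'E'
from h import *
from scipy.optimize import least_squares
cv=lambda x,y,u,v:((x+.5)/6-.5+u,(y+.5)/6-.5+v)
H=np.array([[36,36,0],[-36,36,0],[-36,-36,0],[36,-36,0]])/1000
def fit(res,x0):
    r=least_squares(res,x0,loss='soft_l1'); return r.x,np.round(r.fun,1)
if __name__=='__main__':
    ct=[cv(x-360,y,285,175) for x,y in[(475,74),(624,103),(599,252),(449,223)]]
    cs=[cv(x-360,y-300,238,230) for x,y in[(451,366),(607,362),(617,498),(453,502)]]
    for c,n in((ct,'top0'),(cs,'side0')):
        q=np.array([onz(n,*p,.06) for p in c]); print(n,q.round(4).tolist(),np.linalg.norm(q[0]-q[1]),'mean',q.mean(0))
        for a,b in((0,1),(3,2)):
            d=q[b]-q[a];print(np.degrees(np.arctan2(d[1],d[0])))
        for a,b in((0,3),(1,2)):
            d=q[b]-q[a];print(np.degrees(np.arctan2(d[1],d[0])))
    def cover(p):
        s,c=np.sin(np.radians(22)),np.cos(np.radians(22));k,m=np.cos(p[2]),np.sin(p[2])
        z=np.array([c*k,c*m,-s]);x=np.array([-s*k,-s*m,-c]);return np.array([p[0],p[1],.047]),np.c_[x,np.cross(z,x),z]
    ot={1:cv(88,187,135,155),2:cv(243,182,135,155),0:cv(122,260,135,155),3:cv(270,255,135,155)}
    os={1:cv(113,62,230,125),2:cv(142,138,230,125),0:cv(70,156,230,125),3:cv(97,240,230,125)}
    for use in(('top0',),('side0',),('top0','side0')):
        def res(p):
            o,M=cover(p);r=[]
            for n,ob in(('top0',ot),('side0',os)):
                if n in use:
                    for i in ob:r+=list(proj(n,o+M@H[i])-ob[i])
            return np.array(r)
        x,r=fit(res,[.45,.25,0]);print(use,x,'res',r)
    o,M=cover(x);print('tip',o+M@[0,0,.096], proj('top0',o+M@[0,0,.096]),proj('side0',o+M@[0,0,.096]))
    # bystanders rough
    for n,u,v,h in(('top0',224,122,0),('top0',274,118,.04),('top0',110,152,.1),('side0',323,185,0),('side0',341,219,0),('side0',270,128,0)):print(n,u,v,onz(n,u,v,h).round(3))
    for n,u,v in(('top0',226,210),('top0',238,183),('side0',246,190),('side0',270,193),('top0',108,205),('top0',130,190)):print('green',n,onz(n,u,v,.04).round(3))
E
python3 fit.py
```

```text
top0 [[0.5805, -0.1633, 0.06], [0.5677, -0.2339, 0.06], [0.4969, -0.2212, 0.06], [0.5095, -0.1507, 0.06]] 0.07180163054152332 mean [ 0.53862601 -0.19225144  0.06      ]
-100.28955356251363
-100.14215453929329
169.9578071905966
169.7981261594438
side0 [[0.5083, -0.1515, 0.06], [0.5791, -0.1635, 0.06], [0.5668, -0.2345, 0.06], [0.4957, -0.2223, 0.06]] 0.07177796671117426 mean [ 0.5374805  -0.19297496  0.06      ]
-9.57878797493272
-9.75143132505524
-100.16103597668592
-99.83765431248169
('top0',) [0.56274849 0.23429946 0.04430758] res [-0.2 -0.1 -0.1 -0.   0.3  0.   0.   0.1]
('side0',) [0.56141176 0.22880819 0.05152857] res [-0.1 -0.3  0.1  0.9 -0.1 -0.2  0.1 -0.3]
('top0', 'side0') [0.56241366 0.23332178 0.04721841] res [ 0.2  0.1  0.2  0.1  0.6  0.2  0.4  0.2 -0.  -1.2  0.1 -0.   0.  -1.1
  0.1 -1.2]
tip [0.65132411 0.23752311 0.01103777] [167.86798713 163.85921234] [271.88602996 152.00407206]
top0 224 122 [0.788 0.073 0.   ]
top0 274 118 [ 0.789 -0.078  0.04 ]
top0 110 152 [0.664 0.378 0.1  ]
side0 323 185 [0.785 0.06  0.   ]
side0 341 219 [ 0.797 -0.086  0.   ]
side0 270 128 [ 0.676  0.38  -0.   ]
green top0 [0.513 0.058 0.04 ]
green top0 [0.592 0.025 0.04 ]
green side0 [0.526 0.053 0.04 ]
green side0 [0.597 0.026 0.04 ]
green top0 [0.522 0.397 0.04 ]
green top0 [0.567 0.337 0.04 ]
```

```bash
cat > plan.py <<'E'
from h import *
psi=0.0472; O0=np.array([.5624,.2333]); S=.066; OFF=.006
def cpose(a,lift=0.):
    """cover pose at handle elevation a (rad) rolling about its lower edge"""
    k,m=np.cos(psi),np.sin(psi)
    def ax(a):
        z=np.array([np.cos(a)*k,np.cos(a)*m,np.sin(a)]);x=np.array([np.sin(a)*k,np.sin(a)*m,-np.cos(a)]);return np.c_[x,np.cross(z,x),z]
    a0=np.radians(-22); e1=np.array([.048,0,.006]);e0=np.array([.048,0,0])
    P1=np.append(O0,.047)+ax(a0)@e1
    if a<=0: o=P1-ax(a)@e1
    else: o=P1-ax(0)@e1+ax(0)@e0-ax(a)@e0
    return o+[0,0,lift],ax(a)
def tool(a,lift=0.,back=0.,flip=1):
    o,M=cpose(a,lift); Rt=np.c_[-flip*M[:,2],flip*M[:,1],M[:,0]]
    g=o+M@[0,0,S]-Rt[:,2]*(OFF+back)
    return g+.011*Rt[:,2],R.from_matrix(Rt).as_euler('xyz')
E
python3 - <<'E'
from plan import *
for f in(1,-1):
  for b,a in((.12,-22),(0,-22),(0,0),(0,20),(0,40),(0,60),(.1,60),(0,70),(0,80)):
    p,e=tool(np.radians(a),.001,b,f);q=manip.solve_ik(p,e);print(f,a,b,p.round(3),e.round(2),None if q is None else np.round(q,2))
  for yaw in(0,1,-1,1.5):
    pass
for p in((.156,.657,.38),(.56,.233,.2),(.538,-.193,.165)):
  for y in(0,-10,80,-100,170): 
    q=manip.solve_ik(p,[np.pi,0,np.radians(y)]);print(p,y,None if q is None else np.round(q,2))
E
```

```text
1 -22 0.12 [0.667 0.238 0.13 ] [-3.14 -0.38 -3.09] [-0.46  0.85  0.15  1.23 -0.22  1.45  1.35]
1 -22 0 [0.622 0.236 0.019] [-3.14 -0.38 -3.09] [-0.46  0.9   0.1   1.4  -0.21  1.22  1.35]
1 0 0 [0.61  0.236 0.044] [-3.14  0.   -3.09] [-0.59  0.67  0.17  1.75 -0.16  0.73  1.29]
1 20 0 [0.591 0.235 0.064] [-3.14  0.35 -3.09] [-0.7   0.53  0.18  2.05  0.29  0.28  0.79]
1 40 0 [0.567 0.234 0.077] [-3.14  0.7  -3.09] [-0.62  0.49 -0.09  2.29  2.04  0.49 -1.02]
1 60 0 [0.54  0.232 0.08 ] [-3.14  1.05 -3.09] None
1 60 0.1 [0.453 0.228 0.13 ] [-3.14  1.05 -3.09] None
1 70 0 [0.526 0.232 0.078] [-3.14  1.22 -3.09] None
1 80 0 [0.513 0.231 0.074] [ 3.14  1.4  -3.09] None
-1 -22 0.12 [0.667 0.238 0.13 ] [3.14 0.38 0.05] [-0.74  0.96  0.72  1.26 -0.61  1.54 -1.51]
-1 -22 0 [0.622 0.236 0.019] [3.14 0.38 0.05] [-0.77  1.01  0.66  1.43 -0.64  1.32 -1.47]
-1 0 0 [0.61  0.236 0.044] [3.14 0.   0.05] [-0.88  0.75  0.6   1.77 -0.57  0.79 -1.52]
-1 20 0 [0.591 0.235 0.064] [ 3.14 -0.35  0.05] [-0.94  0.57  0.49  2.06 -0.35  0.27 -1.76]
-1 40 0 [0.567 0.234 0.077] [ 3.14 -0.7   0.05] [-0.71  0.49  0.02  
[... 566 characters left out ...]
1  1.38 -0.03]
(0.56, 0.233, 0.2) 0 [-1.04  0.49  0.75  1.8  -0.39  1.   -1.71]
(0.56, 0.233, 0.2) -10 [-1.06  0.5   0.78  1.8  -0.41  1.01 -1.86]
(0.56, 0.233, 0.2) 80 [-0.93  0.45  0.58  1.8  -0.29  0.98 -0.41]
(0.56, 0.233, 0.2) -100 [-0.45  0.41 -0.06  1.76  0.03  0.97  2.45]
(0.56, 0.233, 0.2) 170 [-0.72  0.41  0.29  1.78 -0.14  0.97  1.03]
(0.538, -0.193, 0.165) 0 [-0.37  0.51  0.81  1.92 -0.46  0.91 -0.9 ]
(0.538, -0.193, 0.165) -10 [-0.39  0.51  0.84  1.92 -0.48  0.92 -1.06]
(0.538, -0.193, 0.165) 80 [-0.38  0.51  0.83  1.92 -0.47  0.92  0.51]
(0.538, -0.193, 0.165) -100 [-0.6   0.78  1.27  1.93 -0.85  1.11 -2.29]
(0.538, -0.193, 0.165) 170 [-0.38  0.51  0.83  1.92 -0.47  0.92  2.07]
```

```bash
cat >> plan.py <<'E'
def tool2(a,dl,lift=0.,back=0.,flip=1):
    o,M=cpose(a,lift); M2=R.from_rotvec(M[:,1]*dl).as_matrix()@M   # tool leans dl further away from robot
    Rt=np.c_[-flip*M2[:,2],flip*M2[:,1],M2[:,0]]
    g=o+M@[0,0,S]-Rt[:,2]*(OFF+back)
    return g+.011*Rt[:,2],R.from_matrix(Rt).as_euler('xyz')
E
python3 - <<'E'
from plan import *
for f in(1,-1):
 for dl in(10,20,30):
  L=[]
  for b,a in((.1,-22),(0,-22),(0,0),(0,20),(0,30),(0,40),(0,50),(0,60),(0,70)):
    p,e=tool2(np.radians(a),np.radians(dl),.001,b,f);q=manip.solve_ik(p,e)
    o,M=cpose(np.pi/2);Rt=R.from_euler('xyz',e).as_matrix();t=Rt.T@(o+M@[0,0,.096]-p)+[0,0,.011]
    L.append((a,None if q is None else [round(float(q[5]),2),round(float(q[4]),2)],(t*1000).round().tolist()))
  print(f,dl,*L,sep='\n ')
E
```

```text
1
 10
 (-22, [1.65, -0.24], [147.0, 0.0, 112.0])
 (-22, [1.44, -0.23], [147.0, 0.0, 12.0])
 (0, [0.96, -0.19], [120.0, 0.0, -20.0])
 (20, [0.51, -0.01], [87.0, 0.0, -37.0])
 (30, [0.28, 0.29], [69.0, 0.0, -41.0])
 (40, [0.18, 1.43], [51.0, -0.0, -42.0])
 (50, [0.48, 2.05], [32.0, 0.0, -39.0])
 (60, [0.7, 2.32], [15.0, -0.0, -33.0])
 (70, None, [-2.0, 0.0, -24.0])
1
 20
 (-22, [1.89, -0.26], [144.0, 0.0, 137.0])
 (-22, [1.66, -0.25], [144.0, 0.0, 37.0])
 (0, [1.19, -0.21], [123.0, 0.0, 1.0])
 (20, [0.74, -0.16], [94.0, 0.0, -21.0])
 (30, [0.51, -0.0], [76.0, 0.0, -28.0])
 (40, [0.28, 0.31], [58.0, -0.0, -32.0])
 (50, [0.19, 1.46], [40.0, 0.0, -33.0])
 (60, [0.48, 2.08], [21.0, -0.0, -30.0])
 (70, [1.24, 2.11], [4.0, 0.0, -24.0])
1
 30
 (-22, None, [136.0, 0.0, 162.0])
 (-22, [1.87, -0.26], [136.0, 0.0, 62.0])
 (0, [1.41, -0.23], [122.0, 0.0, 22.0])
 (20, [0.97, -0.2], [97.0, 0.0, -5.0])
 (30, [0.74, -0.15], [81.0, 0.0, -14.0])
 (40, [0.5, 0.01], [64.0, -0.0, -21.0])
 (50, [0.28, 0.32], [46.0, 0.0, -25.0])
 (60, [0.18, 1.52], [27.0, -0.0, -26.0])
 (70, [0.49, 2.1], [9.0, 0.0, -23.0])
-
[... 427 characters left out ...]
-22, [1.77, -0.7], [-144.0, 0.0, 37.0])
 (0, [1.29, -0.62], [-123.0, 0.0, 1.0])
 (20, [0.8, -0.54], [-94.0, 0.0, -21.0])
 (30, [0.53, -0.45], [-76.0, 0.0, -28.0])
 (40, [0.26, -0.31], [-58.0, 0.0, -32.0])
 (50, [0.19, 1.46], [-40.0, 0.0, -33.0])
 (60, [0.48, 2.07], [-21.0, 0.0, -30.0])
 (70, [1.0, 2.13], [-4.0, 0.0, -24.0])
-1
 30
 (-22, None, [-136.0, -0.0, 162.0])
 (-22, [1.89, -0.4], [-136.0, -0.0, 62.0])
 (0, [1.51, -0.64], [-122.0, -0.0, 22.0])
 (20, [1.04, -0.57], [-97.0, -0.0, -5.0])
 (30, [0.79, -0.52], [-81.0, 0.0, -14.0])
 (40, [0.52, -0.43], [-64.0, 0.0, -21.0])
 (50, [0.26, -0.33], [-46.0, 0.0, -25.0])
 (60, [0.2, 1.52], [-27.0, 0.0, -26.0])
 (70, [0.5, 2.08], [-9.0, 0.0, -23.0])
```

Run:
```python
from plan import *
dl=np.radians(20);a0=np.radians(-22)
p,e=tool2(a0,dl,.001,.09);print(p,e)
manip.reach([.156,.657,.36],[np.pi,0,2.909]); 
manip.reach([p[0],p[1],.3],[np.pi,0,-3.094]); hand.command_gripper(.055)
manip.reach(p,e)
p,e=tool2(a0,dl,.001,0); manip.move_l(p,velocity=.1)
s=readout.get_state();print(s['t'],s['tcp_pos'],p,s['ft_force'])
hand.command_gripper(.0,30)
s=readout.get_state();print(s['t'],s['finger_gap'],s['ft_force'])
snap('side','side1');snap('wrist','w1')
i=cv2.imread('pics/side1.png')[90:230,170:350];cv2.imwrite('pics/s1c.png',cv2.resize(i,None,fx=4,fy=4))
```

```text
[0.68033874 0.23887085 0.08644328] [-3.14159265 -0.73303829 -3.09439265]
5.375 [0.62100394 0.23613049 0.02041028] [0.62018405 0.23602943 0.01956024] [-0.18834509 -0.22274504  0.3709828 ]
5.75 0.023523446573356623 [ 0.85810307 -0.19611494  1.23270316]
```

View pics/s1c.png

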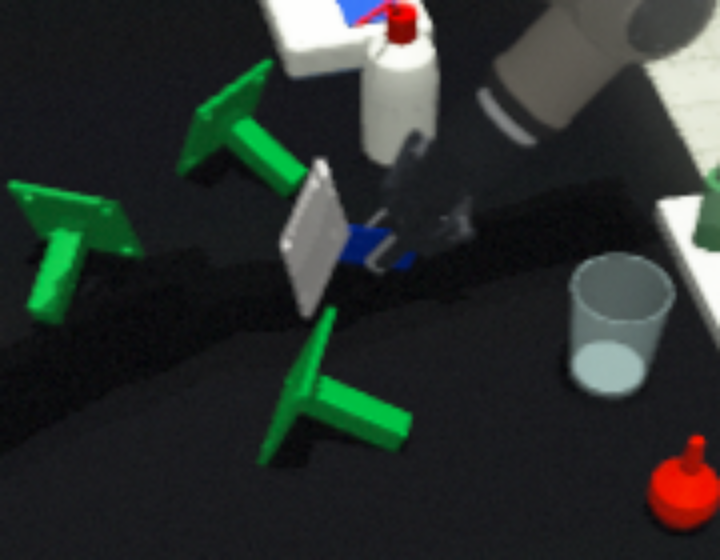

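The view shows the blue handle held between the fingers and clear of the neighbours; the finger gap is 23.5 mm, against a 24 mm handle. Next I roll it up about its lower edge.

Run:
```python
from plan import *
dl=np.radians(20)
hand.command_gripper(.0,60)
for a in(-14,-7,0,8,16,24,32,40):
    p,e=tool2(np.radians(a),dl,.002 if a<40 else .001); manip.move_l(p,e,velocity=.05)
    s=readout.get_state();print(a,s['t'],s['ft_force'].round(1),round(s['finger_gap'],4))
snap('side','side2')
hand.command_gripper(.085); manip.pause(.6)
snap('side','side3'); print(readout.get_state()['t'])
f=lambda n:cv2.resize(cv2.imread('pics/%s.png'%n)[100:200,200:310],None,fx=3.5,fy=3.5)
cv2.imwrite('pics/s23.png',np.hstack([f('side2'),f('side3')]))
```

```text
-14 6.4417 [ 0.  -0.6 -2.9] 0.023
-7 6.7667 [-0.5 -0.1 -3. ] 0.0233
0 7.0917 [ 0.3  0.7 -3.3] 0.0228
8 7.4583 [-0.3 -0.8 -3.3] 0.0229
16 7.825 [ 1.1 -0.4 -2.4] 0.023
24 8.1917 [ 1.3  0.7 -2.9] 0.023
32 8.5583 [ 0.4 -0.  -2.8] 0.0226
40 8.9167 [ 0.2 -0.7 -2.8] 0.023
10.2417
```

View pics/s23.png

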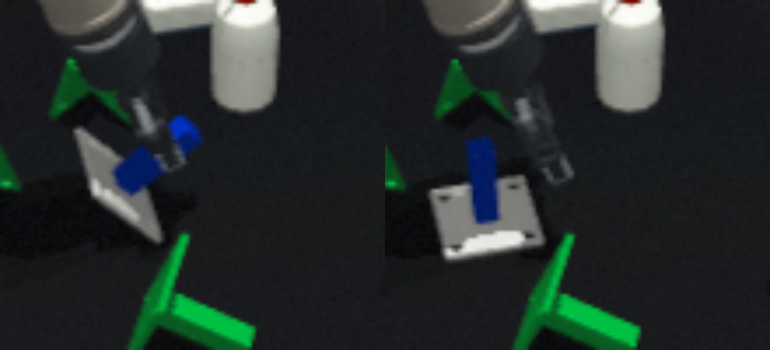

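The left half shows the cover held at about 40°. The right half shows it standing flat on its plate, free of the fingers. I retreat upward and measure it.

Run:
```python
from h import *
s=readout.get_state();p=s['tcp_pos'];manip.move_l(p+[0.02,0,.16],velocity=.2)
manip.reach([.50,.05,.36],[np.pi,0,-3.094])
snap('top','top4');snap('side','side4');print(readout.get_state()['t'])
f=lambda n,u,v:cv2.resize(cv2.imread('pics/%s.png'%n)[v:v+60,u:u+60],None,fx=6,fy=6,interpolation=cv2.INTER_CUBIC)
cv2.imwrite('pics/c4.png',np.hstack([f('top4',135,160),f('side4',215,132)]))
for o in[(.51,.232)]: print([ (proj('top4',[o[0],o[1],h]),proj('side4',[o[0],o[1],h])) for h in(.006,.096)])
```

```text
12.2417
[(array([167.94939246, 211.04039313]), array([232.60976606, 159.56291771])), (array([160.57463933, 208.53612325]), array([231.31559888, 139.91989582]))]
```

View pics/c4.png

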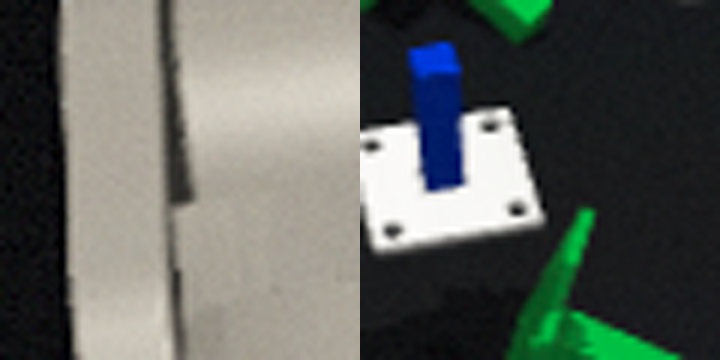

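Run:
```python
from fit import *
c=np.array([onz('side4',*cv(x-360,y,215,132),.006) for x,y in[(372,146),(490,126),(517,208),(393,230)]])
print(c.round(4),c.mean(0)); 
e=[c[1]-c[0],c[2]-c[3]];print([np.degrees(np.arctan2(d[1],d[0])) for d in e],[np.linalg.norm(d) for d in e])
e=[c[0]-c[3],c[1]-c[2]];print([np.degrees(np.arctan2(d[1],d[0])) for d in e],[np.linalg.norm(d) for d in e])
print(onz('side4',*cv(434-360,58,215,132),.096))
m=c.mean(0)
manip.reach([m[0]-.03,m[1],.3],[np.pi,0,np.pi]);snap('wrist','w5')
print(proj('w5',[m[0],m[1],.006]),np.linalg.det(np.load('pics/w5.npz')['P'][:3,:3]),readout.get_state()['t'])
i=cv2.imread('pics/w5.png')
cv2.imwrite('pics/w5b.png',cv2.resize(i,(768,576)))
```

```text
[[0.4577 0.2612 0.006 ]
 [0.5282 0.2646 0.006 ]
 [0.5322 0.194  0.006 ]
 [0.4604 0.1904 0.006 ]] [0.49461526 0.22753718 0.006     ]
[np.float64(2.73380435311493), np.float64(2.875088625283276)] [np.float64(0.07058992067296074), np.float64(0.07194320636960243)]
[np.float64(92.21284692415703), np.float64(93.30847157289253)] [np.float64(0.07085255354456822), np.float64(0.0706757768483447)]
[0.49475143 0.22829847 0.096     ]
[257.28357709 179.72257616] 0.9999999999999981 13.075
```

View pics/w5b.png

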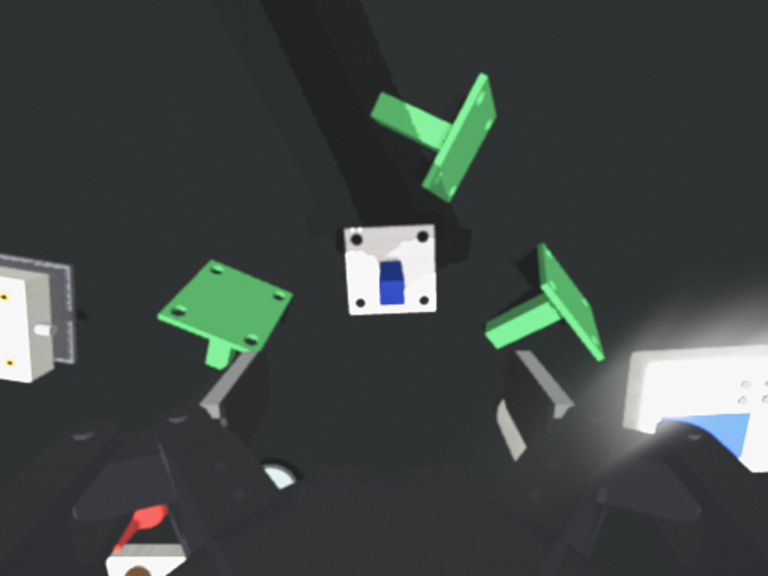

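Run:
```python
from fit import *
w=np.array([onz('w5',(x+.5)/1.5-.5,(y+.5)/1.5-.5,.006) for x,y in[(356,239),(423,237),(424,300),(361,303)]])
print(w.round(4),w.mean(0),np.linalg.norm(np.diff(w,axis=0),axis=1)); d=w[1]-w[0];print(np.degrees(np.arctan2(d[1],d[0])))
x,y=.5*(w.mean(0)[:2]+[.4946,.2275]);
if np.linalg.norm(w.mean(0)[:2]-[.4946,.2275])>.006: raise SystemExit('disagree')
e=[np.pi,0,np.pi+np.radians(2.8)-2*np.pi]
hand.command_gripper(.06); manip.reach([x,y,.17],e); manip.move_l([x,y,.063],velocity=.12)
hand.command_gripper(0,60); s=readout.get_state();print(x,y,s['t'],s['finger_gap'],s['ft_force'],s['tcp_pos'])
manip.move_l([x,y,.085],velocity=.06); manip.move_l([x,y,.21],velocity=.15);s=readout.get_state();print(s['ft_force'],s['finger_gap'])
e=[np.pi,0,np.radians(170)]
manip.reach([.538,-.1926,.21],e); manip.pause(.4)
snap('side','side6');snap('top','top6');snap('wrist','w6');s=readout.get_state();print(s['t'],s['tcp_pos'],s['tcp_rot'])
f=lambda n,u,v:cv2.resize(cv2.imread('pics/%s.png'%n)[v:v+95,u:u+80],None,fx=5,fy=5,interpolation=cv2.INTER_CUBIC)
cv2.imwrite('pics/c6.png',np.hstack([f('side6',225,195),f('top6',275,160)]))
```

```text
[[0.4604 0.195  0.006 ]
 [0.4584 0.2673 0.006 ]
 [0.5295 0.2701 0.006 ]
 [0.533  0.199  0.006 ]] [0.49532097 0.23287081 0.006     ] [0.07240329 0.07122281 0.07119427]
91.63028771484564
0.49496048556806227 0.230185406152964 15.5 0.023436533896452633 [-0.5900656   0.37846589  5.20809091] [0.49534625 0.23056041 0.0636061 ]
[-0.16758439  0.42606324 -2.96905135] 0.023425532861243277
19.1167 [ 0.53803223 -0.19254476  0.21003505] [3.14157338e+00 6.35993433e-05 2.96715027e+00]
```

View pics/c6.png

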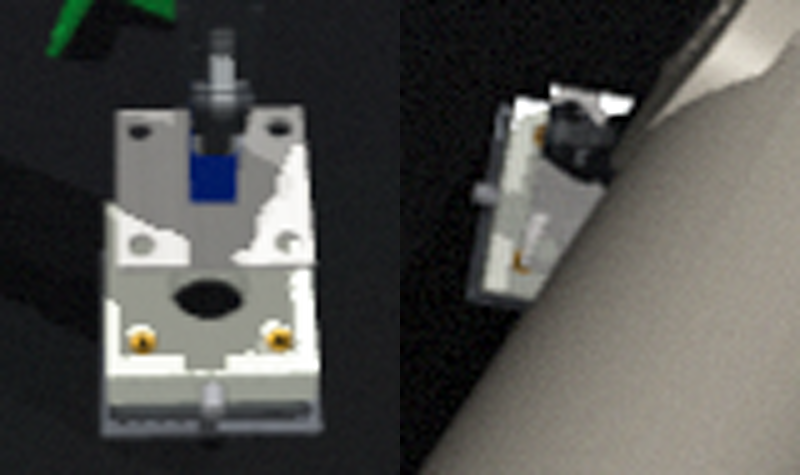

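Run:
```python
from fit import *
c=lambda x,y:((x+.5)/5-.5+225,(y+.5)/5-.5+195)
q=np.array([onz('side6',*c(*p),.1524) for p in[(139,131),(278,128),(287,240),(142,244)]])
print(q.round(4),q.mean(0).round(4),np.linalg.norm(np.diff(q,axis=0),axis=1));d=q[1]-q[0];d2=q[2]-q[3];print(np.degrees(np.arctan2([d[1],d2[1]],[d[0],d2[0]])))
g=np.array([onz('side6',*c(*p),.06) for p in[(142,341),(278,339)]]);print(g)
manip.move_l([.538,-.1926,.16],velocity=.08);manip.pause(.3)
snap('side','side7');snap('wrist','w7');snap('top','top7');s=readout.get_state();print(s['t'],s['tcp_pos'],s['ft_force'])
a=cv2.resize(cv2.imread('pics/side7.png')[215:290,230:305],None,fx=5.33,fy=5.33,interpolation=cv2.INTER_CUBIC)
b=cv2.resize(cv2.imread('pics/w7.png'),(533,400))
b=cv2.imread('pics/w7.png')
cv2.imwrite('pics/c7.png',np.hstack([a[:384,:288*0+288],b]))
cv2.imwrite('pics/c7s.png',a)
```

```text
[[ 0.5079 -0.1533  0.1524]
 [ 0.5786 -0.1655  0.1524]
 [ 0.5668 -0.2337  0.1524]
 [ 0.4963 -0.222   0.1524]] [ 0.5374 -0.1936  0.1524] [0.07173192 0.06926437 0.07150509]
[-9.78421906 -9.45721194]
[[ 0.49570169 -0.22093326  0.06      ]
 [ 0.56636831 -0.23388872  0.06      ]]
20.3417 [ 0.53806424 -0.19257927  0.16014714] [ 0.34686729  0.18817727 -3.30532092]
```

View pics/c7.png

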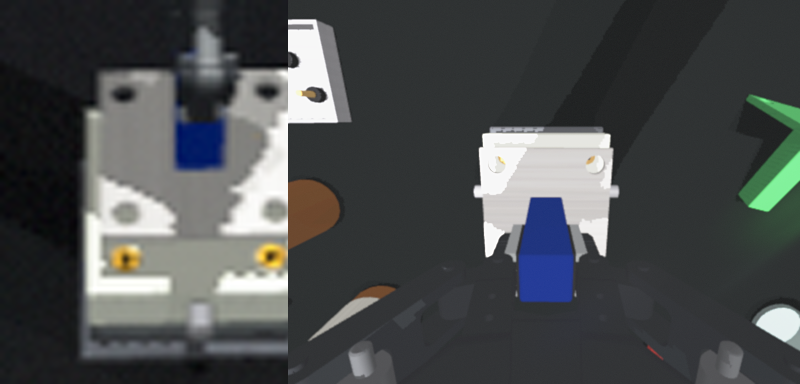

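Run:
```python
from h import *
manip.move_l([.538,-.1923,.145],velocity=.04);manip.pause(.5)
snap('side','side8');snap('wrist','w8');s=readout.get_state();print(s['t'],s['tcp_pos'],s['ft_force'],s['finger_gap'])
a=cv2.resize(cv2.imread('pics/side8.png')[218:293,232:302],None,fx=5,fy=5,interpolation=cv2.INTER_CUBIC)
b=cv2.resize(cv2.imread('pics/w8.png')[110:220,170:340],None,fx=2.5,fy=3.4,interpolation=cv2.INTER_CUBIC)
b=cv2.copyMakeBorder(b,0,1,0,0,cv2.BORDER_CONSTANT);cv2.imwrite('pics/c8.png',np.hstack([a,cv2.resize(b,(425,375))]))
```

```text
21.4667 [ 0.53800659 -0.19231358  0.1450207 ] [-0.44676851 -0.05712366 -3.65830419] 0.02349059442811862
```

View pics/c8.png

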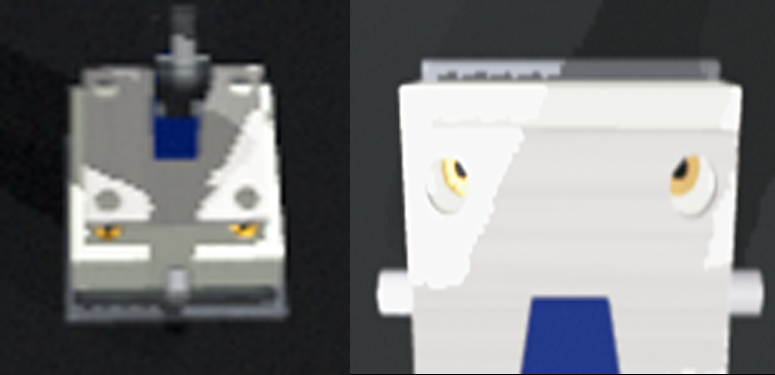

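Run:
```python
from h import *
for z in(.0874,):
  A=[onz('w8',208.8,164,z),onz('w8',306.8,164,z)]
B=[onz('w8',212.4,159.3,.06),onz('w8',303.6,159.6,.06)]
print(np.round(A,4),np.round(B,4))
c=lambda x,y:((x+.5)/5-.5+232,(y+.5)/5-.5+218)
A=[onz('side8',*c(*p),.0874) for p in[(108,200),(246,198)]]
B=[onz('side8',*c(*p),.06) for p in[(108,234),(243,231)]]
print(np.round(A,4),np.round(B,4))
```

```text
[[ 0.496  -0.2194  0.0874]
 [ 0.5085 -0.149   0.0874]] [[ 0.4963 -0.2213  0.06  ]
 [ 0.5097 -0.1468  0.06  ]]
[[ 0.4962 -0.2222  0.0874]
 [ 0.5665 -0.235   0.0874]] [[ 0.4953 -0.2258  0.06  ]
 [ 0.5654 -0.238   0.06  ]]
```

```bash
python3 -c "
from h import *
s=readout.get_state();print(s['t'],s['ft_force'],np.abs(s['joint_velocities']).max());finish_job()"
```

```text
21.4667 [-0.44676851 -0.05712366 -3.65830419] 0.0016357513458504671
the job is handed in; nothing more can be done
```

The job is handed in at 21.5 s of the 69 s limit. The gripper is holding the cover still over the cell, about 21 mm above its top. The interface reports no verdict.

**What I did:** I gripped the toppled cover's blue handle and rolled it up about its lower plate edge to 40°. I then let go, and it settled flat on its plate and stood free. I picked it up again from above by the handle and carried it to the cell, its sides aligned with the cell's (yaw about -10°).

**Last checks:**
- **Grip:** the finger gap is 23.5 mm on the 24 mm handle. The force reading shows only the cover's weight, and the arm is still.
- **Holes, side camera:** the two front cover holes lie within about 0.5 mm of the threaded holes as first measured, and yaw agrees within about 0.3°.
- **Holes, wrist camera:** both bores show through the two holes it could see. Offsets are up to 1.2 mm in x and about 2 mm in y, with opposite signs at the two holes.

**Checks that disagreed or fell short:**
- **Standing cover:** the side and wrist cameras differed by about 5 mm in y. The closing jaws centre that direction, and x agreed within 1 mm.
- **Last side picture:** the bores, partly hidden by the plate's edge, read 3–4 mm off in y. I put this down to the hiding, because the earlier unobstructed views agreed within about 1 mm.
- **Top camera:** the arm blocked its view for the final check.
- **Glassware:** I did not re-measure its positions at the end. No contact force showed in the readings I took.

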